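# Put a filed steel blank under the swing-arm magnifier

## Task

Swing the magnifier lamp aside until its lens no longer hangs over the green inspection cradle, then take the steel blank from the sloping yellow rack and set it gently into the cradle, lying flat between the lips with the blue side up. Then swing the magnifier back so that its lens is centred over the blank, and leave the tray, oil bottle and file where they are.

Things in the scene. Friction and masses are not known exactly. Their poses are not given: they have to be found in the camera images.
- band (a point): Centre of a black band round the magnifier's white arm, 217 mm above the bench, 200 mm from the swing axis. Band, lens and grip lie on one straight line that passes through the swing axis (the post, 24 mm thick on a round grey base 140 mm across, fixed at the far side of the bench).
- lens (a point): Centre of the magnifier's glass, 214 mm above the bench, 340 mm from the upright swing axis, in a round white head 130 mm across (205 to 223 mm above the bench) at the end of a level white arm (22 mm wide, 208 to 226 mm above the bench). The arm swings level about 60 degrees either way and stays where it is left; about 1 N at the grip moves it.
- grip (a point): Upright orange cylinder grip on the outer rim of the lens head, 22 mm in diameter, rising from 220 to 283 mm above the bench, 415 mm from the swing axis; this point is on its axis, 260 mm above the bench.
- cradle: Green cradle fixed to the bench. Origin: centre of its underside, on the bench; x along its length. Flat rest surface 30 mm above the origin, on a rib 20 mm wide. Free space between its 8 mm high lips: 120 mm in x, 42 mm in y. Side lips stand only at |x| 38 to 54 mm; the middle 76 mm is open at both sides for fingers, down to a base plate (150 x 70 mm) 8 mm above the bench.
- rack: Yellow sloping rack fixed to the bench, formed like the cradle but inclined 35 degrees: the rest surface rises towards the rack's +x. Origin: centre of its underside, on the bench; middle of the rest surface 75 mm above it. Between its 8 mm lips it takes 113 mm along the slope, 37 mm across (y); the middle 76 mm is open at both sides for fingers; rib 20 mm wide.
- blank: Loose steel bar 110 x 32 x 18 mm (x, y, z), about 0.5 kg, its top face painted marking blue. Origin: centre of its underside; x along its length, z out of the blue face. It starts lying lengthwise on the sloping rack, so inclined 35 degrees. Turned half round about z it is the same.
- tray: Bystander: open blue plastic tray 150 x 100 x 35 mm with nuts and a drill bit fixed in it. Origin: centre of its underside.
- oil: Bystander: black oil bottle with green cap, 48 mm diameter, 120 mm high. Origin: centre of its underside.
- file: Bystander: flat file lying on the bench, 270 mm long, 24 mm high, wooden handle to its -x. Origin: on its underside near the joint of blade and handle.
Things that resemble listed ones, but are neither listed nor needed, are in the scene too. Several things have the shape of the blank; the one meant has the colours described above. Leave any purple look-alike of the cradle alone.

How it is judged (in metres and radians):
On the way, in this order (a step that is already met when the one before it is completed fails the run):
1. the lens is swung clear of the cradle (its centre more than 130 mm from the cradle's, seen from above) (horizontal distance between lens and cradle above 0.13 m), for 0.2 s.
2. the blank lies flat in the cradle between the lips, blue side up, released (x of blank in the frame of cradle between -0.009 and 0.009 m and y of blank in the frame of cradle between -0.009 and 0.009 m and z of blank in the frame of cradle between 0.026 and 0.034 m and angle between blank's own z axis and vertical below 0.06 rad and linear speed of blank below 0.02 m/s and contact force between the fingers and blank below 0.1 N), for 0.2 s.
At the end, for the whole second after the job is handed in: The blank rests between the lips of the cradle, blue side up (origin within 9 mm of its middle along and across, 4 mm in height, tilt under 0.06 rad), released and still; seen from above the lens centre is within 25 mm of the blank's origin (all of step 2 and horizontal distance between lens and blank below 0.025 m); the robot touches nothing.
It fails at once if the tray is shifted more than 30 mm or tipped (distance of tray from where it was at the start of the episode above 0.03 m or angle between tray's own z axis and vertical above 0.3 rad).
It fails at once if the oil bottle is shifted more than 30 mm or tipped (distance of oil from where it was at the start of the episode above 0.03 m or angle between oil's own z axis and vertical above 0.3 rad).
It fails at once if the file is shifted more than 30 mm or tipped (distance of file from where it was at the start of the episode above 0.03 m or angle between file's own z axis and vertical above 0.3 rad).
It fails at once if the blank is let go more than 15 mm above the cradle's rest surface (dropped in) (horizontal distance between blank and cradle below 0.06 m and z of blank in the frame of cradle above 0.045 m and contact force between the fingers and blank below 0.05 N and contact force between blank and cradle below 0.05 N).
It also fails if it takes over 72 s, if anything falls off the work surface, if the arm or the gripper's body presses on something with over 40 N, if the wrist force passes 120 N, or if a joint passes its speed limit or range.

## Robot

A 6-joint arm with a two-finger parallel gripper is mounted at the origin on the work surface. World frame = base frame: x ahead of the robot, y to its left, z up, the work surface at z = 0. Lengths are in mm, angles in rad, forces in N, time in s.
With the tool pointing down it reaches from about 350 to 775 mm from the base axis. Payload 7.3 kg.
Tool frame: the origin (TCP) lies midway between the tips of the shut fingers; the grasp point (between the pads) lies 19 mm behind it; z points along the fingers, y is the line along which they close (so a half turn about z gives the same grasp; the last joint's range is limited). The gripper opens to 92 mm and grips with 3 to 60 N. Pads are 19 mm wide; open, the fingers measure 130 mm over their backs; the gripper's body (75 mm by 190 mm) begins 47 mm behind the grasp point.
Start: joints at [-1.482, 0.342, 1.524, -0, 1.275, -0.146], TCP at [122.162, -510.609, 226.741] pointing down, gripper open.
Joint ranges: [-2.53, 2.53], [-0.77, 2.02], [0.04, 2.7], [-1, 4.14], [0.28, 2.66], [-3.11, 3.11]. Speed limits (rad/s): [2.57, 2.57, 3.14, 3.14, 3.14, 3.14].

## Interface

Orientations are given as [roll, pitch, yaw] about the fixed x, y, z axes, in that order (R = Rz(yaw) Ry(pitch) Rx(roll)).
In Python, from plant import bot gives the robot as it stands.
- The arm moves only by the tool servo_tool, never from a script. Its argument "deltas" is a list of rows, each a list of 2 entries, a list of its own where there are three numbers: the shift along the tool's x, y, z in m, then the turn, a rotation vector about the tool's x, y, z in degrees. A call has 1 to 20 rows; each row shifts and turns the commanded pose from where the row before left it, along the tool's axes as they then stand; what a row does not reach is not made up. A row lasts 1/8 s, in which the tool goes at most 62.5 mm and 10.7 degrees, less where a joint would pass 70% of its speed; a pose out of reach is approached as far as the arm can. A call with a gripper value outside its range is refused whole. "fingers" is the opening, from 0 (shut) to 1 (fully open), set as the call begins (left out, the last holds). The fingers move at their own pace and stop on an object; the grip force is fixed at half the most. Time passes only in rows, so rows that do not move let the fingers close. It gives the time, the measured TCP pose, the force, the opening and the grip force at its end, in the units of the state.
- bot.get_obs(): the state, without advancing time (a new reading comes with each control period).
- bot.capture(name): name is "scene" or "side" or "wrist"; returns the picture (400x640x3 uint8, red, green, blue); there is no depth.
- bot.camera_model(name): a dict with "mtx" (3x3 intrinsics, pixels), "dist" ([k1, k2, p1, p2, k3] as OpenCV has them; the pictures are not rectified), "xyz" and "rotation" of the camera in the world. Camera axes: x right, y down, z forward; pixel columns grow to the right and rows downward; lengths in mm; the calibration is good to about 2 mm. A picture is of the moment at which its call begins: read the wrist's pose just before it. camera_model takes no time and is no camera call; for the wrist camera it gives the pose at the moment of the call.
- bot.close_job(): hands the job in; it is judged then, once.
The state is a dict: "time": time; "joint_positions": joint angles; "dq": joint speeds; "tau": joint torques, N m; "tool_pos": TCP position; "tcp_rot": TCP orientation; "contact_force": force on the tool from outside, world axes, zero at the start; "moment": the same for the moment, N m; "grip_width": finger opening in mm; "finger_force": force on a finger pad.
Only numpy, scipy, OpenCV 4.12 (cv2) and the standard library are available. Lean on these libraries where they do the work, as an engineer would, in place of code of your own. Each camera call takes 0.05 s, during which the arm holds its last target. There are 200 camera calls.

## Working session

There is one attempt and no reset: what is moved stays moved. The work goes in short steps, Python scripts to look and compute and a tool call to move; the robot and the scene stay as the last step left them, time stands still between calls to the robot, and variables do not carry over. Pictures are saved under pics/ and viewed, at most 12 in all, crops included, and the job is handed in when it is done.

Besides the shell and the picture viewer there is one more tool, called after "Call:" as name(argument=value, ...) on one line, values as JSON. servo_tool: Moves the arm, as the interface text tells. Its arguments: {"type":"object","properties":{"deltas":{"type":"array"},"fingers":{"type":"number"}},"required":["deltas"]}

```bash
mkdir -p pics; python3 - <<'E'
from plant import bot
import cv2
for n in("scene","side"):
    im=bot.capture(n); cv2.imwrite(f"pics/{n}0.png",cv2.cvtColor(im,cv2.COLOR_RGB2BGR))
    c=bot.camera_model(n); print(n,c)
print(bot.get_obs())
E
```

```text
scene {'mtx': array([[381.52722684,   0.        , 315.10519186],
       [  0.        , 381.52722684, 199.39559038],
       [  0.        ,   0.        ,   1.        ]]), 'dist': array([-0.02051416,  0.        ,  0.        ,  0.        ,  0.        ]), 'xyz': array([1216.82860184,  214.6101198 ,  979.64979804]), 'rotation': array([-2.41939343,  0.00788401,  1.81114964])}
side {'mtx': array([[496.49132114,   0.        , 320.38885024],
       [  0.        , 496.49132114, 197.57751872],
       [  0.        ,   0.        ,   1.        ]]), 'dist': array([-0.09357655,  0.        ,  0.        ,  0.        ,  0.        ]), 'xyz': array([ 239.49870563, 1148.55454063,  978.41667664]), 'rotation': array([-2.19094963,  0.00547698, -2.8799806 ])}
{'time': 0.1, 'joint_positions': array([-1.48198936e+00,  3.42663026e-01,  1.52492667e+00,  2.77126415e-05,
        1.27543087e+00, -1.46015453e-01]), 'dq': array([ 0.0016011 , -0.00164774, -0.0005898 ,  0.00154185, -0.00070164,
       -0.00074212]), 'tau': array([ 1.51108699e-03, -4.32004380e+01, -2.44694495e+01,  7.19150389e-02,
        5.26365254e-02, -6.00066232e-05]), 'tool_pos': array([ 122.1403914 , -510.20958376,  226.10748803]), 'tcp_rot': array([-3.14018379e+00, -2.33976648e-04,  2.34814174e-01]), 'contact_force': array([ 0.08305002,  1.18890308, -1.07673032]), 'moment': array([ 0.01365085,  0.01667806, -0.04070412]), 'finger_force': 0.0, 'grip_width': 91.94888486138561}
```

View pics/scene0.png

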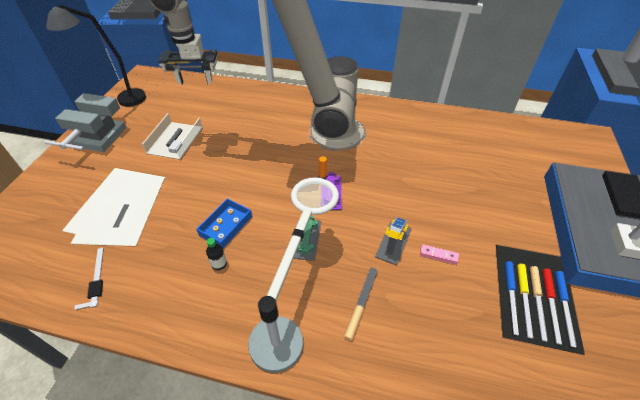

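View pics/side0.png

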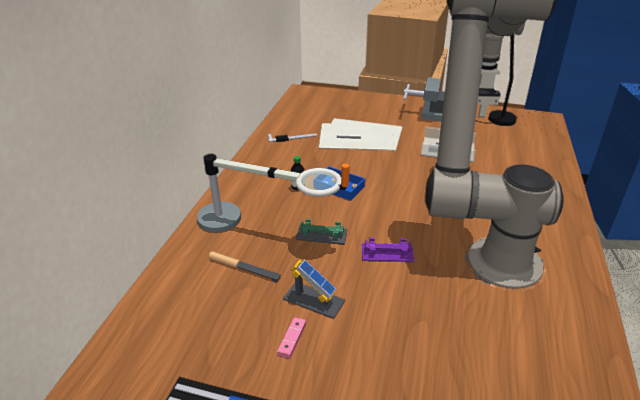

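The scene view shows the post at (275,340), the lens at (315,195), the green cradle at (307,240) under the arm, the rack with the blue-topped blank at (396,235), and the purple decoy at (333,190). The side view shows the cradle at (322,231) and the rack at (315,285). I'll enlarge both.

```bash
cat > h.py <<'E'
import numpy as np,cv2
from scipy.spatial.transform import Rotation as Ro
from plant import bot
def cam(n):
    c=bot.camera_model(n); return c['mtx'],c['dist'],np.array(c['xyz']),Ro.from_euler('xyz',c['rotation']).as_matrix()
def ray(c,p):
    u=cv2.undistortPoints(np.array([[p]],float),c[0],c[1])[0,0]; d=c[3]@np.r_[u,1]; return c[2],d/np.linalg.norm(d)
def onz(c,p,z):
    o,d=ray(c,p); return o+d*(z-o[2])/d[2]
def proj(c,P):
    P=np.atleast_2d(P).astype(float); r=c[3].T; return cv2.projectPoints(P,cv2.Rodrigues(r)[0],-r@c[2],c[0],c[1])[0][:,0]
def crop(n,x0,y0,x1,y1,s,out,im=None):
    im=bot.capture(n) if im is None else im
    cv2.imwrite(out,cv2.cvtColor(cv2.resize(im[y0:y1,x0:x1],None,fx=s,fy=s,interpolation=cv2.INTER_CUBIC),cv2.COLOR_RGB2BGR))
E
python3 - <<'E'
from h import *
s=cv2.imread('pics/scene0.png')[...,::-1].copy(); d=cv2.imread('pics/side0.png')[...,::-1].copy()
a=cv2.resize(s[150:300,280:420],None,fx=4,fy=4,interpolation=2)
cv2.imwrite('pics/c1.png',a[...,::-1])
crop('',260,160,420,320,3.75,'pics/c2.png',d)
for n in('scene','side'):
    c=cam(n); print(n,proj(c,[[0,0,0],[122,-510,226]]))
E
```

```text
scene [[336.98747018 130.99938163]
 [195.15274494  82.28751089]]
side [[504.32559462 261.35542401]
 [476.69080349 110.77436844]]
```

View pics/c1.png

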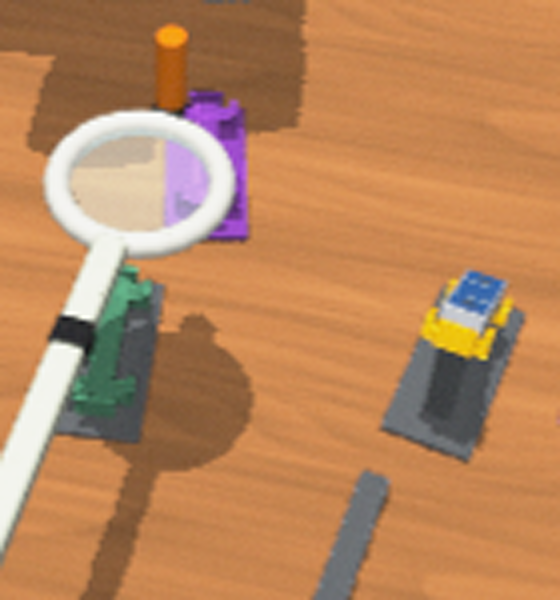

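View pics/c2.png

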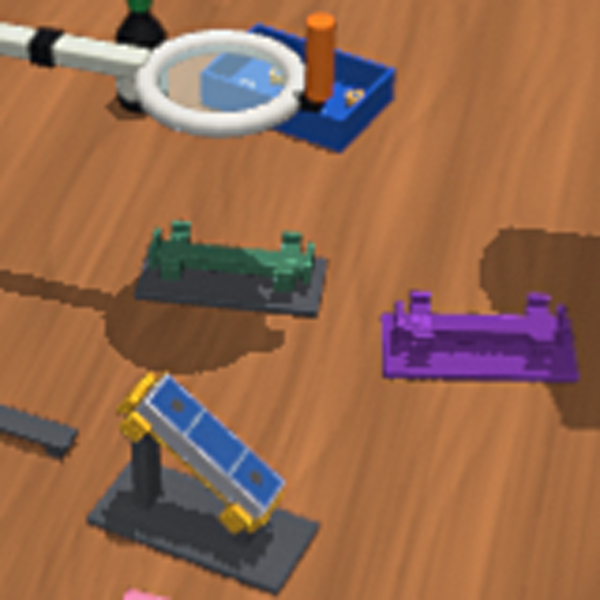

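The scene crop shows the lens centre at px (315,195.7), the grip top at (323,159) and the band at (298,233.5). The side crop shows the lens at (318.7,181.9), the grip top at (345.3,165.3) and the band at (271.5,172.3). It also gives the blank's blue corners and the cradle plate corners. Next I'll locate these coarsely.

```bash
python3 - <<'E'
from h import *
from scipy.optimize import least_squares
S,D=cam('scene'),cam('side')
s=lambda x,y:(280+x/4-.4,150+y/4-.4); d=lambda x,y:(260+x/3.75-.4,160+y/3.75-.4)
for n,a,b,z in[('lens',s(140,183),d(220,82),214),('grip',s(172,36),d(320,20),283),('band',s(72,332),d(43,46),226),('postbase',(276,343),(218,216),8),('postcap',(268,300),(210,157),0)]:
    print(n,onz(S,a,z).round(),onz(D,b,z).round())
def fit(pts,R0,x0):
    def f(p):
        R=Ro.from_euler('z',p[2]).as_matrix()
        r=[]
        for c,u,L in pts:
            r+=list(proj(c,R@(R0@np.array(L[:3],float)+np.array([0,0,L[3]]))+[p[0],p[1],0])[0]-u)
        return r
    q=least_squares(f,x0); return q.x.round(3),np.round(q.fun,1)
I=np.eye(3)
# cradle plate top corners: x toward +worldx
print(fit([(S,s(140,437),(75,35,8,0)),(S,s(162,285),(-75,35,8,0)),(D,d(318,306),(-75,35,8,0)),(D,d(136,290),(75,35,8,0)),(D,d(328,260),(-75,-35,8,0))],I,[500,0,0]))
R=Ro.from_euler('y',-35,degrees=True).as_matrix()
print(fit([(D,d(168,376),(55,-16,18,75)),(D,d(145,400),(55,16,18,75)),(D,d(285,484),(-55,-16,18,75)),(D,d(263,516),(-55,16,18,75)),
 (S,s(468,270),(-55,-16,18,75)),(S,s(508,278),(-55,16,18,75)),(S,s(490,318),(55,16,18,75)),(S,s(445,300),(55,-16,18,75))],R,[500,200,0]))
print(onz(D,(298,160),120),onz(S,(225,222),0),onz(S,(372,272),0))
E
```

```text
lens [549.  43. 214.] [546.  43. 214.]
grip [476.  48. 283.] [471.  48. 283.]
band [688.  35. 226.] [683.  46. 226.]
postbase [886.  23.   8.] [888.  18.   8.]
postcap [773. -37.   0.] [1081. -327.    0.]
(array([5.45961e+02, 1.40170e+01, 1.04000e-01]), array([-0.5, -0.2,  0.4, -1.3, -0.2,  1. , -0.9,  0.4, -0.1, -1.3]))
(array([ 4.95244e+02,  2.82540e+02, -2.10000e-01]), array([-0.6, -0.9, -0.6,  0.5, -0.1, -0.6,  0.3, -0.8,  0.8, -1.1,  0.8,
        0.4, -0.2, -0.8,  0.2, -0.2]))
[ 682.86981729 -200.75043398  120.        ] [ 5.43932430e+02 -2.61064120e+02  1.13686838e-13] [617.19785607 231.32573473   0.        ]
```

```bash
cat >> h.py <<'E'
def now():
    o=bot.get_obs(); return np.array(o['tool_pos']),Ro.from_euler('xyz',o['tcp_rot'])
def down(yaw): return Ro.from_euler('xyz',[np.pi,0,yaw])
def plan(wps,start=None):
    """wps: (pos, Rotation, rows); prints rows of tool-frame deltas"""
    p,R=start or now(); out=[]
    for q,Q,n in wps:
        q=np.array(q,float); p0,R0=p.copy(),R; rv=(R0.inv()*Q).as_rotvec()
        for i in range(1,n+1):
            tp=p0+(q-p0)*i/n; tR=R0*Ro.from_rotvec(rv*i/n)
            d=np.round(R.inv().apply(tp-p)/1000,4); w=np.round((R.inv()*tR).as_rotvec(degrees=True),1)
            p=p+R.apply(d*1000); R=R*Ro.from_rotvec(w,degrees=True); out.append([(d+0).tolist(),(w+0).tolist()])
    print(len(out),str(out).replace(' ','')); print('end',p.round(1),R.as_euler('xyz').round(3)); return p,R
E
python3 - <<'E'
from h import *
s=plan([((430,-300,330),down(.08),11),((473,48,325),down(-.07),9)])
s=plan([((473,48,238),down(-.07),4)],s)
E
```

```text
20 [[[0.0317,-0.0121,-0.0094],[0.0,0.0,0.8]],[[0.0315,-0.0125,-0.0094],[0.0,0.0,0.8]],[[0.0313,-0.013,-0.0095],[0.0,0.0,0.8]],[[0.0311,-0.0134,-0.0094],[0.0,0.0,0.8]],[[0.031,-0.0138,-0.0094],[0.0,0.0,0.8]],[[0.0307,-0.0143,-0.0094],[0.0,0.0,0.8]],[[0.0306,-0.0147,-0.0094],[-0.1,0.0,0.8]],[[0.0303,-0.0151,-0.0095],[0.0,0.0,0.9]],[[0.0301,-0.0156,-0.0094],[0.0,0.0,0.8]],[[0.0299,-0.016,-0.0095],[0.0,0.0,0.8]],[[0.0296,-0.0164,-0.0094],[0.0,0.0,0.8]],[[0.0078,-0.0382,0.0005],[0.0,0.0,1.0]],[[0.0072,-0.0383,0.0006],[0.0,0.0,0.9]],[[0.0066,-0.0384,0.0005],[0.0,0.0,1.0]],[[0.0059,-0.0385,0.0006],[0.0,0.0,0.9]],[[0.0052,-0.0386,0.0005],[0.0,0.0,1.0]],[[0.0047,-0.0386,0.0005],[0.0,0.0,0.9]],[[0.004,-0.0388,0.0006],[0.0,0.0,1.0]],[[0.0033,-0.0388,0.0005],[0.0,0.0,0.9]],[[0.0027,-0.0389,0.0006],[0.0,0.0,1.0]]]
end [473.  48. 325.] [ 3.141 -0.    -0.071]
4 [[[0.0,0.0,0.0217],[0.0,0.0,0.0]],[[0.0,0.0,0.0218],[0.0,0.0,0.0]],[[0.0,0.0,0.0217],[0.0,0.0,0.0]],[[0.0,0.0,0.0218],[0.0,0.0,0.0]]]
end [473.  48. 238.] [ 3.141 -0.    -0.071]
```

Call:
servo_tool(deltas=[[[0.031,-0.013,-0.01],[0,0,0.8]],[[0.031,-0.013,-0.01],[0,0,0.8]],[[0.031,-0.013,-0.01],[0,0,0.8]],[[0.031,-0.014,-0.01],[0,0,0.8]],[[0.031,-0.014,-0.01],[0,0,0.8]],[[0.031,-0.014,-0.009],[0,0,0.8]],[[0.031,-0.015,-0.009],[0,0,0.8]],[[0.03,-0.015,-0.009],[0,0,0.8]],[[0.03,-0.016,-0.009],[0,0,0.8]],[[0.03,-0.016,-0.009],[0,0,0.8]],[[0.03,-0.016,-0.009],[0,0,0.8]],[[0.008,-0.038,0],[0,0,1]],[[0.007,-0.038,0],[0,0,1]],[[0.007,-0.038,0],[0,0,1]],[[0.006,-0.038,0],[0,0,1]],[[0.005,-0.039,0],[0,0,1]],[[0.005,-0.039,0],[0,0,1]],[[0.004,-0.039,0],[0,0,1]],[[0.003,-0.039,0],[0,0,1]],[[0.003,-0.039,0],[0,0,1]]], fingers=1)

```text
time: 2.6
tool_pos: [472.6, 50.8, 330.4]
tcp_rot: [3.141, 0.001, -0.076]
contact_force: [0.2, 1.5, 0.4]
grip_width: 92.2
finger_force: 0.0
```

Call:
servo_tool(deltas=[[[0,0.003,0.02],[0,0,0]],[[0,0,0.03],[0,0,0]],[[0,0,0.03],[0,0,0]],[[0,0,0.012],[0,0,0]]])

```text
time: 3.1
tool_pos: [471.6, 46.6, 237.0]
tcp_rot: [3.141, 0.003, -0.076]
contact_force: [0.5, -0.6, -1.1]
grip_width: 92.1
finger_force: 0.0
```

Call:
servo_tool(deltas=[[[0,0,0],[0,0,0]],[[0,0,0],[0,0,0]],[[0,0,0],[0,0,0]],[[0,0,0],[0,0,0]]], fingers=0.33)

```text
time: 3.6
tool_pos: [472.9, 46.5, 239.3]
tcp_rot: [3.142, -0.001, -0.076]
contact_force: [0.2, -0.6, 0.0]
grip_width: 56.5
finger_force: 0.0
```

```bash
python3 - <<'E'
from h import *
p,R=now(); C=np.array([887,20.])
v=p[:2]-C; print(np.linalg.norm(v),bot.get_obs()['contact_force'])
w=[]
for k in range(1,21):
    a=np.radians(2.5*k); M=np.array([[np.cos(a),-np.sin(a)],[np.sin(a),np.cos(a)]])
    w.append(((*(C+M@v),238),Ro.from_euler('z',a)*R,1))
plan(w)
crop('wrist',0,0,640,400,1,'pics/w1.png')
E
```

```text
414.9636458915358 [ 0.24347541 -0.60773011  0.01911573]
20 [[[0.0006,0.0181,0.0013],[0.0,0.0,-2.5]],[[0.0006,0.0181,0.0],[0.0,0.0,-2.5]],[[0.0006,0.0181,0.0],[0.0,0.0,-2.5]],[[0.0006,0.0181,0.0],[0.0,0.0,-2.5]],[[0.0007,0.0181,0.0],[0.0,0.0,-2.5]],[[0.0006,0.0181,0.0],[0.0,0.0,-2.5]],[[0.0006,0.0181,0.0],[0.0,0.0,-2.5]],[[0.0006,0.0181,0.0],[0.0,0.0,-2.5]],[[0.0006,0.0181,0.0],[0.0,0.0,-2.5]],[[0.0006,0.018,0.0001],[0.0,0.0,-2.5]],[[0.0006,0.0181,0.0],[0.0,0.0,-2.5]],[[0.0006,0.0181,0.0],[0.0,0.0,-2.5]],[[0.0007,0.0181,0.0],[0.0,0.0,-2.5]],[[0.0006,0.0181,0.0],[0.0,0.0,-2.5]],[[0.0006,0.0181,0.0],[0.0,0.0,-2.5]],[[0.0006,0.0181,0.0],[0.0,0.0,-2.5]],[[0.0006,0.0181,0.0],[0.0,0.0,-2.5]],[[0.0006,0.0181,0.0001],[0.0,0.0,-2.5]],[[0.0006,0.0181,0.0],[0.1,0.0,-2.5]],[[0.0006,0.0181,0.0],[0.0,0.0,-2.5]]]
end [ 600.5 -280.2  238. ] [-3.141e+00 -1.000e-03  7.970e-01]
```

View pics/w1.png

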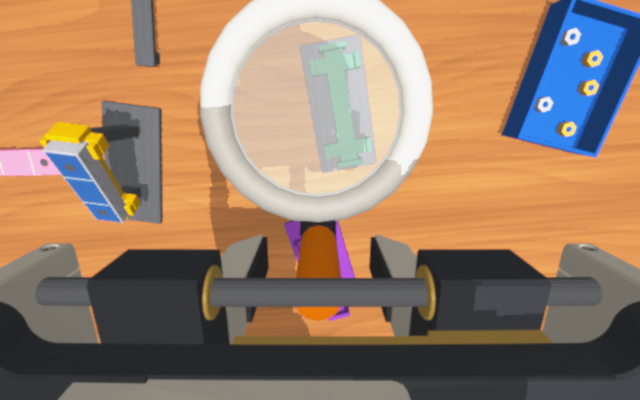

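The wrist view shows the orange grip at (318,270), centred between the fingers. The cradle is at (340,100) through the glass and the rack at (115,165). Next is the swing towards −y.

Call:
servo_tool(deltas=[[[0.0003,0.009,0.001],[0,0,-1.25]],[[0.0003,0.009,0],[0,0,-1.25]],[[0.0006,0.0181,0],[0,0,-2.5]],[[0.0006,0.0181,0],[0,0,-2.5]],[[0.0006,0.0181,0],[0,0,-2.5]],[[0.0006,0.0181,0],[0,0,-2.5]],[[0.0006,0.0181,0],[0,0,-2.5]],[[0.0006,0.0181,0],[0,0,-2.5]],[[0.0006,0.0181,0],[0,0,-2.5]],[[0.0006,0.0181,0],[0,0,-2.5]],[[0.0006,0.0181,0],[0,0,-2.5]],[[0.0006,0.0181,0],[0,0,-2.5]],[[0.0006,0.0181,0],[0,0,-2.5]],[[0.0006,0.0181,0],[0,0,-2.5]],[[0.0006,0.0181,0],[0,0,-2.5]],[[0.0006,0.0181,0],[0,0,-2.5]],[[0.0006,0.0181,0],[0,0,-2.5]],[[0.0006,0.0181,0],[0,0,-2.5]],[[0.0006,0.0181,0],[0,0,-2.5]],[[0.0003,0.009,0],[0,0,-1.25]]])

```text
time: 6.15
tool_pos: [581.5, -261.3, 237.4]
tcp_rot: [-3.141, 0.0, 0.732]
contact_force: [-1.4, 0.4, 0.2]
grip_width: 30.6
finger_force: 0.5
```

Call:
servo_tool(deltas=[[[0,0,0],[0,0,0]],[[0,0,0],[0,0,0]],[[0,0,0],[0,0,0]]], fingers=1)

```text
time: 6.52
tool_pos: [581.1, -260.3, 238.0]
tcp_rot: [3.141, -0.0, 0.731]
contact_force: [0.1, 1.0, -0.3]
grip_width: 56.0
finger_force: 0.0
```

Call:
servo_tool(deltas=[[[0,0,-0.02],[0,0,0]],[[0,0,-0.03],[0,0,0]],[[0,0,-0.03],[0,0,0]],[[0,0,-0.03],[0,0,0]]])

```text
time: 7.02
tool_pos: [581.1, -260.4, 349.0]
tcp_rot: [3.141, -0.0, 0.731]
contact_force: [0.4, -0.6, 0.0]
grip_width: 91.1
finger_force: 0.0
```

```bash
python3 - <<'E'
from h import *
crop('side',0,0,640,400,1,'pics/s2.png')
p,R=now();print(p,R.as_euler('xyz'))
print(plan([((480,60,340),down(0.1),12),((440,200,340),down(-.1),6)]))
E
```

```text
[ 581.85808132 -260.84065928  353.6495053 ] [ 3.13439349e+00 -2.11925399e-03  7.31410099e-01]
18 [[[0.0115,-0.0256,0.001],[0.0,0.0,3.0]],[[0.0102,-0.0261,0.001],[0.1,0.0,3.0]],[[0.0088,-0.0267,0.001],[0.0,-0.1,3.0]],[[0.0074,-0.027,0.001],[0.0,0.0,3.1]],[[0.0059,-0.0275,0.001],[0.0,0.0,3.0]],[[0.0045,-0.0277,0.001],[0.1,0.0,3.0]],[[0.0031,-0.0278,0.0011],[0.0,0.0,3.0]],[[0.0015,-0.0281,0.001],[0.0,-0.1,3.0]],[[0.0001,-0.028,0.0011],[0.1,0.0,3.0]],[[-0.0014,-0.028,0.0011],[0.0,0.0,3.0]],[[-0.0028,-0.0279,0.0011],[0.0,0.0,3.1]],[[-0.0044,-0.0278,0.0011],[0.1,-0.1,3.0]],[[-0.0043,-0.0239,0.0],[0.0,0.0,1.9]],[[-0.0051,-0.0237,0.0],[0.0,0.0,1.9]],[[-0.0059,-0.0235,0.0001],[0.0,0.0,1.9]],[[-0.0066,-0.0234,0.0],[0.0,0.0,1.9]],[[-0.0075,-0.023,0.0],[0.0,0.0,1.9]],[[-0.0081,-0.0229,0.0],[0.0,0.1,1.9]]]
end [440. 200. 340.] [-3.141e+00 -1.000e-03 -9.900e-02]
(array([440.04829276, 200.0127181 , 340.02751826]), Rotation.from_matrix(array([[ 9.95065855e-01, -9.92134961e-02,  7.91809316e-04],
                            [-9.92139098e-02, -9.95066002e-01,  5.01473953e-04],
                            [ 7.38149547e-04, -5.77558106e-04, -9.99999561e-01]])))
```

View pics/s2.png

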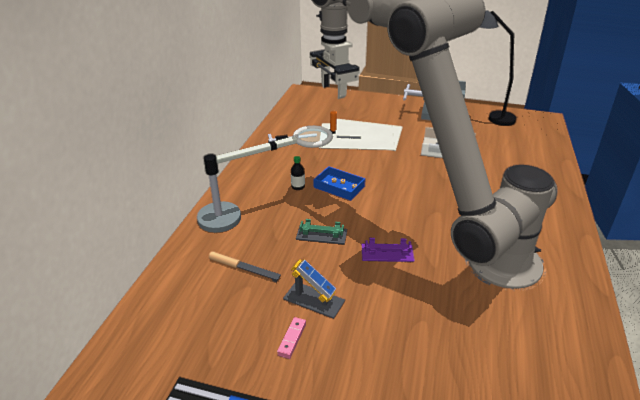

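The lens head is now at about (312,135) in the side view, well clear of the cradle, and the bystanders haven't moved. I'll move over to look at the cradle and rack from the wrist.

Call:
servo_tool(deltas=[[[0.013,-0.0315,0],[0,0,3.5]],[[0.011,-0.032,0],[0,0,3.5]],[[0.009,-0.0325,0],[0,0,3.5]],[[0.007,-0.033,0],[0,0,3.5]],[[0.005,-0.0335,0],[0,0,3.5]],[[0.003,-0.0335,0],[0,0,3.5]],[[0.001,-0.034,0],[0,0,3.5]],[[-0.001,-0.034,0],[0,0,3.5]],[[-0.003,-0.034,0],[0,0,3.5]],[[-0.005,-0.0335,0],[0,0,3.5]],[[-0.007,-0.033,0],[0,0,3.5]],[[-0.009,-0.0325,0],[0,0,3.5]],[[-0.02,0,0],[0,0,0]],[[-0.02,0,0],[0,0,0]],[[0,0,0],[0,0,0]],[[0,0,0],[0,0,0]],[[0,0,0],[0,0,0]]])

```text
time: 9.2
tool_pos: [408.2, 123.0, 347.5]
tcp_rot: [3.141, -0.0, -0.002]
contact_force: [0.4, -0.0, 0.1]
grip_width: 92.0
finger_force: 0.0
```

```bash
python3 - <<'E'
from h import *
c=cam('wrist'); im=bot.capture('wrist'); np.save('c.npy',np.array(c,dtype=object),allow_pickle=True); cv2.imwrite('pics/w2raw.png',im[...,::-1])
print(now()[0],c[2]); P=proj(c,[[546,14,30],[495,282,80]]);print(P)
parts=[]
for u in P:
    x,y=[int(min(max(v-75,0),m-150)) for v,m in zip(u,(640,400))]; print(x,y)
    parts.append(cv2.resize(im[y:y+150,x:x+133],None,fx=3,fy=3,interpolation=2))
cv2.imwrite('pics/w2.png',np.hstack(parts)[...,::-1])
E
```

```text
[408.15573    122.96970689 347.46965174] [487.03415068 122.36589983 505.26452774]
[[396.08456943  60.46765442]
 [194.99922552  98.29912749]]
321 0
119 23
```

View pics/w2.png

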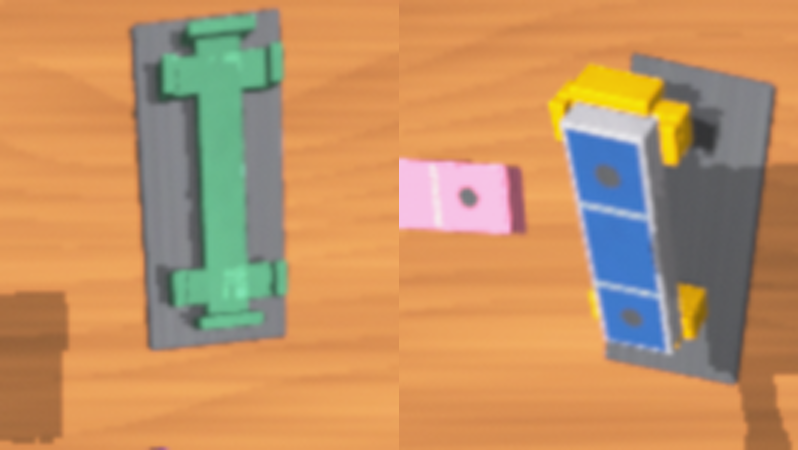

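The left crop shows the cradle plate corners at crop (135,26), (277,11), (284,336) and (150,348). The right crop shows the blank's blue-face corners at crop (563,124), (648,141), (673,353) and (605,346).

```bash
python3 - <<'E'
from h import *
from scipy.optimize import least_squares
W=tuple(np.load('c.npy',allow_pickle=True)); W=(W[0].astype(float),W[1].astype(float),W[2].astype(float),W[3].astype(float))
S,D=cam('scene'),cam('side')
k=lambda x,y:(321+x/3-.33,y/3-.33); r=lambda x,y:(119+(x-399)/3-.33,23+y/3-.33); d=lambda x,y:(260+x/3.75-.4,160+y/3.75-.4)
def fit(pts,R0,x0,zf):
    def f(p):
        R=Ro.from_euler('z',p[2]).as_matrix(); z=p[3] if zf else 0
        return np.concatenate([(proj(c,R@(R0@np.array(L[:3],float)+np.array([0,0,L[3]+z]))+[p[0],p[1],0])[0]-u) for c,u,L in pts])
    q=least_squares(f,x0); print(q.x.round(3),q.fun.round(1)); return q.x
cr=[(W,k(135,26),(75,35,8,0)),(W,k(277,11),(75,-35,8,0)),(W,k(284,336),(-75,-35,8,0)),(W,k(150,348),(-75,35,8,0))]
rib=[(W,k(199,180),(0,10,30,0)),(W,k(244,180),(0,-10,30,0))]
fit(cr,np.eye(3),[546,14,.1],0)
B=Ro.from_euler('y',-35,degrees=True).as_matrix()
w=[(W,r(563,124),(55,16,18,75)),(W,r(648,141),(55,-16,18,75)),(W,r(673,353),(-55,-16,18,75)),(W,r(605,346),(-55,16,18,75))]
sd=[(D,d(168,376),(55,-16,18,75)),(D,d(145,400),(55,16,18,75)),(D,d(285,484),(-55,-16,18,75)),(D,d(263,516),(-55,16,18,75))]
fit(w,B,[495,282,-.2],0);fit(w+sd,B,[495,282,-.2,0],1)
# lips midpoints: end-lip tops
print(onz(W,k(222,24),38),onz(W,k(231,317),38),onz(W,k(199,180),30),onz(W,k(244,180),30))
E
```

```text
[5.46345e+02 1.58890e+01 9.80000e-02] [-1.3 -0.8  1.3 -1.1  0.6  0.9 -0.5  1.4]
[ 4.94549e+02  2.78930e+02 -2.14000e-01] [-0.1 -0.3 -0.4  0.2  0.3  1.3  0.3 -1.2]
[ 4.94750e+02  2.80303e+02 -2.16000e-01 -3.49000e+00] [ 0.1 -0.1 -0.5  0.4  0.   0.9  0.2 -1.6 -0.  -0.5 -0.1  0.9  0.3 -0.1
  0.6 -0.4]
[609.65288462  21.94816632  38.        ] [485.73447389   9.56601143  38.        ] [547.00071227  26.76813035  30.        ] [547.05739814   5.7875393   30.        ]
```

```bash
python3 - <<'E'
from h import *
Rb=Ro.from_euler('xyz',[0,np.radians(-35),-.215]); Rt=Rb*Ro.from_euler('x',np.pi)
b=np.array([494.7,279.7,74.5]); bz=Rb.apply([0,0,1]); g=b-8*bz
print(g,Rt.as_euler('xyz'))
plan([(g+95*bz,Rt,10)])
E
```

```text
[499.18296511 278.72103154  67.94678365] [ 3.14159265 -0.61086524 -0.215     ]
10 [[[0.0037,-0.0167,0.0202],[-0.4,3.5,1.2]],[[0.0022,-0.017,0.0202],[-0.3,3.5,1.2]],[[0.0006,-0.0171,0.0202],[-0.4,3.5,1.1]],[[-0.001,-0.0172,0.0201],[-0.4,3.5,1.2]],[[-0.0026,-0.0173,0.0199],[-0.4,3.4,1.2]],[[-0.0041,-0.0174,0.0195],[-0.3,3.5,1.2]],[[-0.0057,-0.0174,0.0192],[-0.4,3.5,1.2]],[[-0.0071,-0.0174,0.0186],[-0.4,3.5,1.2]],[[-0.0087,-0.0174,0.0181],[-0.3,3.5,1.1]],[[-0.0101,-0.0172,0.0173],[-0.4,3.5,1.2]]]
end [445.9 290.3 145.8] [-3.141 -0.611 -0.215]
```

Call:
servo_tool(deltas=[[[0.0037,-0.0167,0.0202],[-0.4,3.5,1.2]],[[0.0022,-0.017,0.0202],[-0.3,3.5,1.2]],[[0.0006,-0.0171,0.0202],[-0.4,3.5,1.1]],[[-0.001,-0.0172,0.0201],[-0.4,3.5,1.2]],[[-0.0026,-0.0173,0.0199],[-0.4,3.4,1.2]],[[-0.0041,-0.0174,0.0195],[-0.3,3.5,1.2]],[[-0.0057,-0.0174,0.0192],[-0.4,3.5,1.2]],[[-0.0071,-0.0174,0.0186],[-0.4,3.5,1.2]],[[-0.0087,-0.0174,0.0181],[-0.3,3.5,1.1]],[[-0.0101,-0.0172,0.0173],[-0.4,3.5,1.2]],[[0,0,0],[0,0,0]],[[0,0,0],[0,0,0]],[[0,0,0],[0,0,0]]])

```text
time: 10.88
tool_pos: [450.4, 288.7, 154.9]
tcp_rot: [3.141, -0.596, -0.211]
contact_force: [0.2, -1.0, 0.9]
grip_width: 91.5
finger_force: 0.0
```

```bash
python3 - <<'E'
from h import *
c=cam('wrist'); im=bot.capture('wrist')
Rb=Ro.from_euler('xyz',[0,np.radians(-35),-.215]); Rt=Rb*Ro.from_euler('x',np.pi)
b=np.array([494.7,279.7,74.5]); bz=Rb.apply([0,0,1]); g=b-8*bz
u=proj(c,b+Rb.apply([[55,16,18],[55,-16,18],[-55,-16,18],[-55,16,18]])); print(u)
plan([(g,Rt,1)])
for q in u: cv2.circle(im,tuple(int(round(v)) for v in q),1,(255,0,0),-1)
crop('',150,0,490,400,1.5,'pics/w3.png',im)
E
```

```text
[[295.77511368 149.42957712]
 [339.58269872 149.6278773 ]
 [336.33672461 281.13569764]
 [298.12402448 280.94243897]]
1 [[[-0.0076,-0.0006,0.0999],[-0.1,0.9,0.2]]]
end [499.2 278.8  67.9] [ 3.141 -0.612 -0.215]
```

View pics/w3.png

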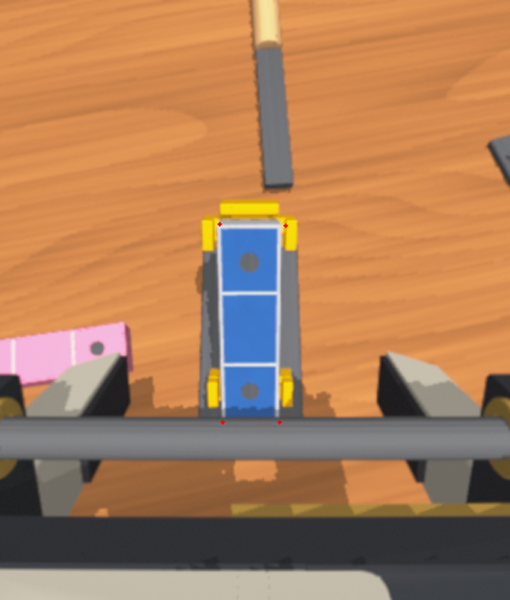

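The blank lies centred between the open fingers, with its far-edge corners at (219,226) and (281,226), 1–2 px from where I predicted. Next I'll descend and grip.

Call:
servo_tool(deltas=[[[-0.0076,0,0],[-0.1,0.9,0.2]],[[0,0,0.02],[0,0,0]],[[0,0,0.025],[0,0,0]],[[0,0,0.025],[0,0,0]],[[0,0,0.02],[0,0,0]],[[0,0,0.01],[0,0,0]],[[0,0,0],[0,0,0]]])

```text
time: 11.8
tool_pos: [511.4, 276.0, 88.8]
tcp_rot: [3.128, -0.563, -0.191]
contact_force: [0.2, -0.6, -0.3]
grip_width: 91.9
finger_force: 0.0
```

Call:
servo_tool(deltas=[[[0,0,0],[0,0,0]],[[0,0,0],[0,0,0]],[[0,0,0],[0,0,0]],[[0,0,0],[0,0,0]],[[0,0,0],[0,0,0]],[[0,0,0],[0,0,0]],[[0,0,0],[0,0,0]],[[0,0,0],[0,0,0]],[[0,0,0],[0,0,0]]], fingers=0)

```text
time: 12.92
tool_pos: [511.4, 276.6, 89.5]
tcp_rot: [3.129, -0.564, -0.191]
contact_force: [-0.0, 1.9, -0.5]
grip_width: 31.9
finger_force: 29.8
```

```bash
python3 - <<'E'
from h import *
print(bot.get_obs()['joint_positions'])
p,R=now();print(p,R.as_euler('xyz'))
Rb=Ro.from_euler('xyz',[0,np.radians(-35),-.215]);print(Rb.inv().apply(p-[494.7,279.7,74.5]))
E
```

```text
[ 0.57162802  0.48878334  1.91217196 -0.91500668  0.49789192  3.10449155]
[511.35223598 276.62301617  89.53257015] [ 3.12880161 -0.5642215  -0.19065094]
[22.4867287   0.54657115  2.60600269]
```

Call:
servo_tool(deltas=[[[0,0,0],[0,0,0]],[[0,0,0],[0,0,0]],[[0,0,0],[0,0,0]],[[0,0,0],[0,0,0]],[[0,0,0],[0,0,0]],[[0,0,0],[0,0,0]],[[0,0,-0.03],[0,0,0]],[[0,0,-0.03],[0,0,0]],[[0,0,-0.03],[0,0,0]]], fingers=1)

```text
time: 14.05
tool_pos: [463.6, 286.7, 166.2]
tcp_rot: [3.128, -0.564, -0.191]
contact_force: [0.3, 0.3, 0.0]
grip_width: 91.8
finger_force: 0.0
```

```bash
cat > ik.py <<'E'
from h import *
from scipy.optimize import least_squares
def fk(q,L):
    R1=Ro.from_euler('z',q[0]); 
    A=lambda a:Ro.from_euler('y',a)
    p=R1.apply([L[4],0,L[0]]); p=p+(R1*A(q[1])).apply([0,0,L[1]])
    F=R1*A(q[1]+q[2]); p=p+F.apply([L[5],0,L[2]]); T=F*Ro.from_euler('z',q[3])*A(q[4]); p=p+T.apply([0,0,L[3]])
    return p,T*Ro.from_euler('z',q[5]+L[6])
def ik(p,R,q0,L):
    lo=np.array([-2.53,-.77,.04,-1,.28,-3.11]);hi=np.array([2.53,2.02,2.7,4.14,2.66,3.11])
    f=lambda q:np.r_[(fk(q,L)[0]-p)/100,(R.inv()*fk(q,L)[1]).as_rotvec()]
    s=least_squares(f,np.clip(q0,lo+.01,hi-.01),bounds=(lo,hi)); return s.x.round(3),round(float(np.abs(s.fun).max()),4)
E
python3 - <<'E'
from ik import *
o=bot.get_obs();print(o['joint_positions'],o['tool_pos'],o['tcp_rot'])
data=[([-1.482,.3427,1.5249,0,1.2754,-.146],[122.1,-510.2,226.1],[-3.1402,0,.2348]),
([.57163,.48878,1.91217,-.91501,.49789,3.10449],[511.35,276.62,89.53],[3.1288,-.56422,-.19065]),
(o['joint_positions'],o['tool_pos'],o['tcp_rot'])]
def res(L):
    r=[L[4]*.05,L[5]*.05]
    for q,p,e in data:
        P,R=fk(q,L); r+=list(P-p)+list(100*(R.inv()*Ro.from_euler('xyz',e)).as_rotvec())
    return r
s=[least_squares(res,[300,350,350,200,0,0,a]) for a in(0,1.57,3.14,-1.57)]
s=min(s,key=lambda t:t.cost);L=s.x;print(L.round(2),s.fun.round(1));np.save('L.npy',L)
b=np.array([494.7,279.7,74.5])
for tilt in(-35,-30,-25,-20,-15):
  Rb=Ro.from_euler('xyz',[0,np.radians(-35),-.215]); g=b-8*Rb.apply([0,0,1]); gp=b+Rb.apply([0,0,11])
  Rt=Ro.from_euler('xyz',[0,np.radians(tilt),-.215])*Ro.from_euler('x',np.pi)*Ro.from_euler('z',np.pi)
  g=gp+Rt.apply([0,0,19])
  print(tilt,ik(g,Rt,[.55,.5,1.9,-.9,.5,0],L),ik(g-Rt.apply([0,0,90]),Rt,[.55,.5,1.9,-.9,.5,0],L))
E
```

```text
[ 0.65167519  0.32137806  1.90461577 -0.72546335  0.66153279  2.94382906] [463.60974165 286.69207805 166.16130895] [ 3.12810821 -0.56364103 -0.19061472]
[ -4.09 383.27 250.15 126.48 130.19 -74.88   1.57] [  6.5  -3.7 -76.   -7.7   2.8   0.   -0.   -0.    4.   -2.    3.8  -0.
  -0.    0.   -3.8  -0.8  -6.6   0.   -0.    0. ]
-35 (array([ 0.594,  0.505,  1.985, -1.   ,  0.471,  0.112]), 0.0703) (array([ 0.679,  0.321,  1.994, -0.894,  0.611,  0.02 ]), 0.0)
-30 (array([ 0.591,  0.503,  1.994, -0.978,  0.45 ,  0.092]), 0.0) (array([ 0.657,  0.333,  1.937, -0.698,  0.637, -0.177]), 0.0)
-25 (array([ 0.58 ,  0.509,  1.963, -0.74 ,  0.464, -0.14 ]), 0.0) (array([ 0.633,  0.349,  1.88 , -0.526,  0.684, -0.349]), 0.0)
-20 (array([ 0.568,  0.517,  1.932, -0.528,  0.5  , -0.346]), 0.0) (array([ 0.61 ,  0.369,  1.821, -0.379,  0.746, -0.492]), 0.0)
-15 (array([ 0.556,  0.527,  1.9  , -0.351,  0.552, -0.514]), 0.0) (array([ 0.587,  0.393,  1.763, -0.258,  0.818, -0.608]), 0.0)
```

```bash
sed -i 's/R1.apply(\[L\[4\],0,L\[0\]\])/R1.apply([L[4],L[7],L[0]])/' ik.py
python3 - <<'E'
from ik import *
o=bot.get_obs()
data=[([-1.482,.3427,1.5249,0,1.2754,-.146],[122.1,-510.2,226.1],[-3.1402,0,.2348]),
([.57163,.48878,1.91217,-.91501,.49789,3.10449],[511.35,276.62,89.53],[3.1288,-.56422,-.19065]),
(o['joint_positions'],o['tool_pos'],o['tcp_rot'])]
def res(L):
    r=[L[4]*.02,L[5]*.02]
    for q,p,e in data:
        P,R=fk(q,L); r+=list(P-p)+list(100*(R.inv()*Ro.from_euler('xyz',e)).as_rotvec())
    return r
s=least_squares(res,[300,350,350,200,0,0,1.57,0]);L=s.x;print(L.round(2),s.fun.round(1));np.save('L.npy',L)
b=np.array([494.7,279.7,74.5])
H=Ro.from_euler('z',np.pi)
for tilt in(-35,-30,-25,-20):
  Rb=Ro.from_euler('xyz',[0,np.radians(-35),-.215]); gp=b+Rb.apply([0,0,10])
  Rt=Ro.from_euler('xyz',[0,np.radians(tilt),-.215])*Ro.from_euler('x',np.pi)*H
  g=gp+Rt.apply([0,0,19]); gp2=np.array([547,16,42])
  Rc=Ro.from_euler('xyz',[0,np.radians(tilt+35),.099])*Ro.from_euler('x',np.pi)*H; q0=[.55,.5,1.9,-.9,.5,0]
  print(tilt,g.round(1),ik(g,Rt,q0,L),ik(g-Rt.apply([0,0,90]),Rt,q0,L),ik(gp2+Rc.apply([0,0,19]),Rc,[0,.7,1.4,0,1,-1.6],L))
Rt=Ro.from_euler('xyz',[0,np.radians(-25),-.215])*Ro.from_euler('x',np.pi)*H
gp=b+Rb.apply([0,0,10]); g=gp+Rt.apply([0,0,19])
p,R=now(); plan([(g-Rt.apply([0,0,90]),Rt*H,3),(g-Rt.apply([0,0,90]),Rt*H*Ro.from_euler('z',90,degrees=True),1),(g-Rt.apply([0,0,90]),Rt,1)])
E
```

```text
[2.2294e+02 5.0552e+02 3.7944e+02 3.1791e+02 1.8000e-01 4.6070e+01
 1.5700e+00 7.6350e+01] [ 0.   0.9 -0.   0.   0.   0.  -0.  -0.  -0.   0.  -0.  -0.  -0.   0.
  0.   0.  -0.   0.  -0.   0. ]
-35 [499.7 278.6  67.1] (array([ 0.596,  0.525,  1.936, -1.   ,  0.49 ,  0.102]), 0.0479) (array([ 0.701,  0.356,  1.977, -0.914,  0.612,  0.062]), 0.0) (array([-0.111,  0.624,  1.696, -0.   ,  0.821, -1.781]), 0.0)
-30 [498.4 278.9  66.2] (array([ 0.574,  0.517,  1.929, -0.895,  0.472, -0.016]), 0.0) (array([ 0.648,  0.346,  1.922, -0.695,  0.635, -0.187]), 0.0) (array([-0.101,  0.661,  1.62 , -0.021,  0.946, -1.758]), 0.0)
-25 [496.9 279.2  65.5] (array([ 0.539,  0.513,  1.883, -0.639,  0.506, -0.289]), 0.0) (array([ 0.598,  0.347,  1.862, -0.505,  0.686, -0.403]), 0.0) (array([-0.093,  0.701,  1.543, -0.038,  1.069, -1.741]), 0.0)
-20 [495.4 279.5  64.8] (array([ 0.506,  0.515,  1.834, -0.433,  0.568, -0.51 ]), 0.0) (array([ 0.549,  0.358,  1.799, -0.351,  0.759, -0.578]), 0.0) (array([-0.085,  0.745,  1.466, -0.051,  1.188, -1.729]), 0.0)
5 [[[-0.0045,0.0,0.0047],[0.0,-2.4,0.4]],[[-0.0043,0.0,0.0049],[0.1,-2.5,0.4]],[[-0.0041,0.0,0.005],[0.0,-2.4,0.4]],[[0.0,0.0,0.0],[0.0,0.0,90.0]],[[0.0,0.0,0.0],[0.0,0.0,90.0]]]
end [459.7 287.3 147.1] [3.141 0.436 2.926]
```

Call:
servo_tool(deltas=[[[-0.0045,0,0.0047],[0,-2.4,0.4]],[[-0.0043,0,0.0049],[0.1,-2.5,0.4]],[[-0.0041,0,0.005],[0,-2.4,0.4]],[[0,0,0],[0,0,0]]])

```text
time: 14.55
tool_pos: [460.7, 287.1, 146.3]
tcp_rot: [-3.141, -0.437, -0.216]
contact_force: [0.2, 0.4, -0.1]
grip_width: 91.8
finger_force: 0.0
```

Call:
servo_tool(deltas=[[[0,0,0],[0,0,-10]],[[0,0,0],[0,0,-10]],[[0,0,0],[0,0,-10]],[[0,0,0],[0,0,-10]],[[0,0,0],[0,0,-10]],[[0,0,0],[0,0,-10]],[[0,0,0],[0,0,-10]],[[0,0,0],[0,0,-10]],[[0,0,0],[0,0,-10]],[[0,0,0],[0,0,-10]],[[0,0,0],[0,0,-10]],[[0,0,0],[0,0,-10]],[[0,0,0],[0,0,-10]],[[0,0,0],[0,0,-10]],[[0,0,0],[0,0,-10]],[[0,0,0],[0,0,-10]],[[0,0,0],[0,0,-10]],[[0,0,0],[0,0,-10]],[[0,0,0],[0,0,0]],[[0,0,0],[0,0,0]]])

```text
time: 17.05
tool_pos: [460.3, 287.4, 146.5]
tcp_rot: [3.14, 0.437, 2.923]
contact_force: [-0.5, -0.1, 0.2]
grip_width: 91.9
finger_force: 0.0
```

```bash
python3 - <<'E'
from ik import *
print(bot.get_obs()['joint_positions'],now()[0])
Rb=Ro.from_euler('xyz',[0,np.radians(-35),-.215]);H=Ro.from_euler('z',np.pi);b=np.array([494.7,279.7,74.5])
Rt=Ro.from_euler('xyz',[0,np.radians(-25),-.215])*Ro.from_euler('x',np.pi)*H
g=b+Rb.apply([0,0,10])+Rt.apply([0,0,19])
plan([(g-Rt.apply([0,0,90]),Rt,1),(g,Rt,4)])
im=bot.capture('side'); c=cam('side')
for q in proj(c,b+Rb.apply([[55,16,18],[55,-16,18],[-55,-16,18],[-55,16,18]])): cv2.circle(im,tuple(int(round(v)) for v in q),0,(255,0,0),-1)
crop('',250,200,410,320,5,'pics/s3.png',im)
E
```

```text
[ 0.59743708  0.34847913  1.86240465 -0.50730603  0.68450143 -0.39759255] [460.25657363 287.37723653 146.48340586]
5 [[[0.0002,-0.0002,-0.0007],[0.0,0.0,-0.2]],[[0.0,0.0,0.0225],[0.0,0.0,0.0]],[[0.0,0.0,0.0225],[0.0,0.0,0.0]],[[0.0,0.0,0.0225],[0.0,0.0,0.0]],[[0.0,0.0,0.0225],[0.0,0.0,0.0]]]
end [497.  279.2  65.5] [3.141 0.437 2.927]
```

View pics/s3.png

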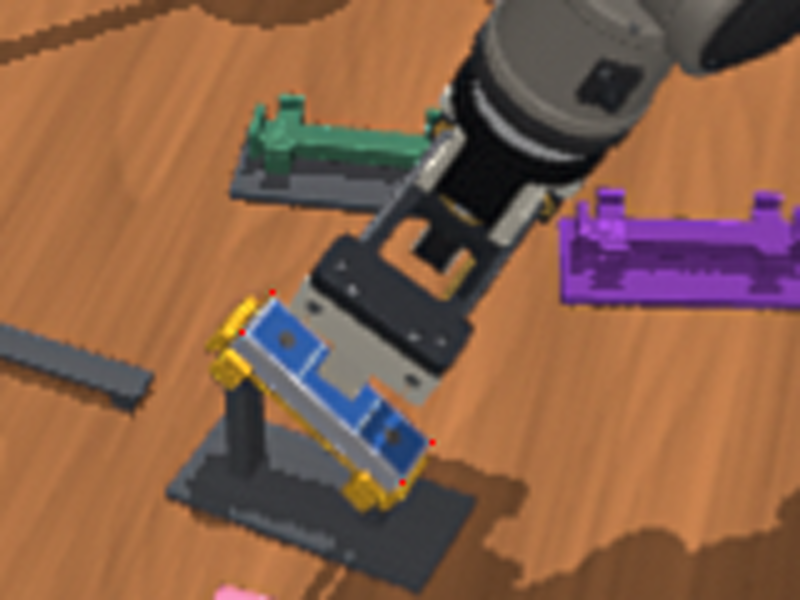

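The side view shows the blank still seated on the rack within 1 px of prediction, with the finger pads straddling its middle. I'll descend and grip.

Call:
servo_tool(deltas=[[[0,0,0.02],[0,0,0]],[[0,0,0.025],[0,0,0]],[[0,0,0.025],[0,0,0]],[[0,0,0.015],[0,0,0]],[[0,0,0.006],[0,0,0]],[[0,0,0],[0,0,0]],[[0,0,0],[0,0,0]]])

```text
time: 17.98
tool_pos: [498.1, 279.4, 64.7]
tcp_rot: [3.14, 0.438, 2.926]
contact_force: [-0.1, 0.3, -0.3]
grip_width: 91.9
finger_force: 0.0
```

Call:
servo_tool(deltas=[[[0,0,0],[0,0,0]],[[0,0,0],[0,0,0]],[[0,0,0],[0,0,0]],[[0,0,0],[0,0,0]],[[0,0,0],[0,0,0]],[[0,0,0],[0,0,0]],[[0,0,0],[0,0,0]],[[0,0,0],[0,0,0]],[[0,0,0],[0,0,0]]], fingers=0)

```text
time: 19.1
tool_pos: [498.1, 279.2, 64.0]
tcp_rot: [3.141, 0.437, 2.926]
contact_force: [0.5, 1.4, 0.8]
grip_width: 31.7
finger_force: 30.0
```

```bash
python3 - <<'E'
from ik import *
L=np.load('L.npy')
o=bot.get_obs();print(o['joint_positions'],o['tool_pos'],o['tcp_rot'],o['contact_force'])
p,R=now();Rb=Ro.from_euler('xyz',[0,np.radians(-35),-.215]);bz=Rb.apply([0,0,1])
# blank in tool frame
b=np.array([494.7,279.7,74.0]); t=R.inv().apply(b-p); Q=R.inv()*Rb; print('blank in tool',t,Q.as_euler('xyz'))
Rc=Ro.from_euler('z',.099)*Q.inv()
tgt=lambda z: np.array([547,16,z])-Rc.apply(t)
print('over cradle',tgt(110),Rc.as_euler('xyz'), 'final',tgt(30))
s=plan([(p+50*bz,R,3),(p+50*bz+[0,0,60],R,2)])
plan([(tgt(110),Rc,12)],s)
E
```

```text
[ 0.53823736  0.51623767  1.88205083 -0.64320667  0.50298916 -0.2851056 ] [498.05611221 279.2331742   63.98393643] [3.1409853  0.43687499 2.92611173] [0.54859205 1.36764108 0.76610127]
blank in tool [ -1.17688072  -0.25518476 -10.50489302] [3.1411826  0.17399002 3.14108591]
over cradle [544.01136413  15.9643738   99.85752834] [ 3.14126538 -0.17399019 -3.04303509] final [544.01136413  15.9643738   19.85752834]
5 [[[0.0029,0.0,-0.0164],[0.0,0.0,0.0]],[[0.0029,0.0,-0.0164],[0.0,0.0,0.0]],[[0.0029,0.0,-0.0164],[0.0,0.0,0.0]],[[-0.0127,0.0,-0.0272],[0.0,0.0,0.0]],[[-0.0127,0.0,-0.0272],[0.0,0.0,0.0]]]
end [470.  285.3 164.9] [3.141 0.437 2.926]
12 [[[-0.0075,-0.0206,0.0095],[-0.2,2.9,-1.5]],[[-0.0075,-0.0209,0.009],[-0.2,2.9,-1.5]],[[-0.0073,-0.021,0.0086],[-0.2,2.9,-1.5]],[[-0.0072,-0.0213,0.0081],[-0.2,2.9,-1.5]],[[-0.007,-0.0215,0.0077],[-0.2,2.9,-1.5]],[[-0.0069,-0.0217,0.0073],[-0.2,2.9,-1.5]],[[-0.0066,-0.0219,0.0069],[-0.2,2.9,-1.6]],[[-0.0064,-0.0221,0.0064],[-0.2,2.8,-1.5]],[[-0.0061,-0.0223,0.0061],[-0.2,2.9,-1.5]],[[-0.0058,-0.0225,0.0057],[-0.2,2.9,-1.5]],[[-0.0055,-0.0227,0.0053],[-0.2,2.9,-1.5]],[[-0.0052,-0.0228,0.005],[-0.2,2.9,-1.5]]]
end [544.1  15.9  99.8] [ 3.141 -0.174 -3.043]
```

Call:
servo_tool(deltas=[[[0.001,0,-0.005],[0,0,0]],[[0.0022,0,-0.0125],[0,0,0]],[[0.0027,0,-0.0157],[0,0,0]],[[0.0029,0,-0.016],[0,0,0]],[[-0.0127,0,-0.0272],[0,0,0]],[[-0.0127,0,-0.0272],[0,0,0]]])

```text
time: 19.85
tool_pos: [468.7, 285.4, 166.1]
tcp_rot: [3.141, 0.436, 2.927]
contact_force: [0.3, -0.8, -4.4]
grip_width: 31.4
finger_force: 30.0
```

Call:
servo_tool(deltas=[[[-0.0075,-0.0206,0.0095],[-0.2,2.9,-1.5]],[[-0.0075,-0.0209,0.009],[-0.2,2.9,-1.5]],[[-0.0073,-0.021,0.0086],[-0.2,2.9,-1.5]],[[-0.0072,-0.0213,0.0081],[-0.2,2.9,-1.5]],[[-0.007,-0.0215,0.0077],[-0.2,2.9,-1.5]],[[-0.0069,-0.0217,0.0073],[-0.2,2.9,-1.5]],[[-0.0066,-0.0219,0.0069],[-0.2,2.9,-1.6]],[[-0.0064,-0.0221,0.0064],[-0.2,2.8,-1.5]],[[-0.0061,-0.0223,0.0061],[-0.2,2.9,-1.5]],[[-0.0058,-0.0225,0.0057],[-0.2,2.9,-1.5]],[[-0.0055,-0.0227,0.0053],[-0.2,2.9,-1.5]],[[-0.0052,-0.0228,0.005],[-0.2,2.9,-1.5]],[[0,0,0],[0,0,0]],[[0,0,0],[0,0,0]],[[0,0,0],[0,0,0]]])

```text
time: 21.72
tool_pos: [543.5, 16.8, 100.4]
tcp_rot: [3.141, -0.173, -3.042]
contact_force: [1.2, 0.8, -4.4]
grip_width: 31.8
finger_force: 30.0
```

```bash
python3 - <<'E'
from h import *
c=cam('wrist'); im=bot.capture('wrist');s=cam('side');d=bot.capture('side')
t=np.array([-1.18,-.26,-10.5]);Q=Ro.from_euler('xyz',[np.pi,.174,np.pi])
p,R=now(); b=p+R.apply(t);Rb=R*Q;print(p,b,Rb.as_euler('xyz'))
K=np.array([[55,16,18],[55,-16,18],[-55,-16,18],[-55,16,18]])
for i,(cc,I) in enumerate([(c,im),(s,d)]):
    for q in proj(cc,b+Rb.apply(K)): cv2.circle(I,tuple(int(round(v)) for v in q),0,(255,0,0),-1)
    kz=Ro.from_euler('z',.099).apply([[60,0,38],[-60,0,38],[75,35,8],[75,-35,8],[-75,-35,8],[-75,35,8]])+[547,16,0]
    for q in proj(cc,kz): cv2.circle(I,tuple(int(round(v)) for v in q),0,(255,0,255),-1)
u=proj(s,b)[0].astype(int); f=lambda a:cv2.resize(a,(400,500),interpolation=2)
print(u)
cv2.imwrite('pics/p4.png',np.hstack([cv2.resize(im[:,160:480],(400,500)),f(d[u[1]-50:u[1]+70,u[0]-48:u[0]+48])])[...,::-1])
E
```

```text
[543.65374264  16.61930424 100.3122584 ] [546.6359294   16.65039127 110.45206095] [ 0.00054311 -0.00093409  0.09956755]
[320 205]
```

View pics/p4.png

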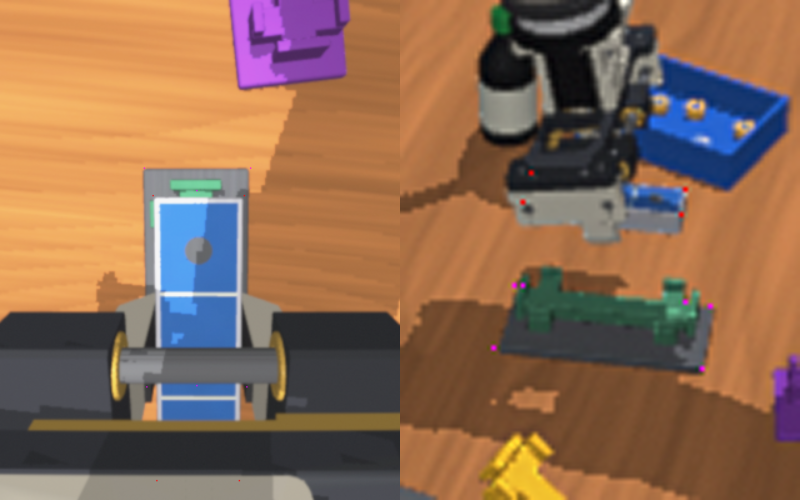

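The held blank is level and sits over the cradle. In the wrist view its far-end centre is at x=197 against the cradle lip at x=196, and the calibration overlays agree. Lowering now.

```bash
python3 - <<'E'
from h import *
p,R=now(); plan([(p+[.4,-.6,-75.5],R,3),(p+[.4,-.6,-80.5],R,3),(p+[.4,-.6,-81.5],R,1)])
E
```

```text
7 [[[-0.0044,-0.0002,0.0248],[0.0,0.0,0.0]],[[-0.0045,-0.0003,0.0247],[0.0,0.0,0.0]],[[-0.0044,-0.0002,0.0248],[0.0,0.0,0.0]],[[-0.0003,0.0,0.0016],[0.0,0.0,0.0]],[[-0.0003,0.0,0.0017],[0.0,0.0,0.0]],[[-0.0003,0.0,0.0016],[0.0,0.0,0.0]],[[-0.0002,0.0,0.001],[0.0,0.0,0.0]]]
end [544.1  16.   18.8] [ 3.141 -0.173 -3.042]
```

Call:
servo_tool(deltas=[[[-0.0022,-0.0001,0.0124],[0,0,0]],[[-0.0044,-0.0003,0.0248],[0,0,0]],[[-0.0044,-0.0002,0.0248],[0,0,0]],[[-0.0022,-0.0001,0.0124],[0,0,0]],[[-0.0003,0,0.0012],[0,0,0]],[[0,0,0],[0,0,0]],[[0,0,0],[0,0,0]]])

```text
time: 22.7
tool_pos: [544.8, 15.2, 23.9]
tcp_rot: [3.141, -0.172, -3.043]
contact_force: [0.1, -0.3, -5.1]
grip_width: 32.1
finger_force: 30.0
```

Call:
servo_tool(deltas=[[[-0.0002,0,0.001],[0,0,0]],[[-0.0002,0,0.001],[0,0,0]],[[0,0,0],[0,0,0]],[[0,0,0],[0,0,0]]])

```text
time: 23.2
tool_pos: [544.2, 15.2, 21.0]
tcp_rot: [3.141, -0.174, -3.043]
contact_force: [-0.3, -0.5, -4.6]
grip_width: 31.4
finger_force: 30.0
```

Call:
servo_tool(deltas=[[[-0.0001,0,0.0006],[0,0,0]],[[-0.0001,0,0.0006],[0,0,0]],[[0,0,0],[0,0,0]],[[0,0,0],[0,0,0]]])

```text
time: 23.7
tool_pos: [544.2, 15.2, 19.9]
tcp_rot: [3.141, -0.174, -3.043]
contact_force: [-1.5, -0.5, -1.7]
grip_width: 31.8
finger_force: 30.0
```

Call:
servo_tool(deltas=[[[-0.0001,0,0.0006],[0,0,0]],[[-0.0001,0,0.0004],[0,0,0]],[[0,0,0],[0,0,0]],[[0,0,0],[0,0,0]]])

```text
time: 24.2
tool_pos: [544.2, 15.2, 19.9]
tcp_rot: [3.141, -0.174, -3.043]
contact_force: [-3.0, 0.5, 6.9]
grip_width: 32.2
finger_force: 30.0
```

Call:
servo_tool(deltas=[[[0,0,0],[0,0,0]],[[0,0,0],[0,0,0]],[[0,0,0],[0,0,0]],[[0,0,0],[0,0,0]],[[0,0,0],[0,0,0]],[[0,0,0],[0,0,0]],[[0,0,0],[0,0,0]]], fingers=1)

```text
time: 25.08
tool_pos: [544.2, 15.2, 18.7]
tcp_rot: [3.141, -0.174, -3.043]
contact_force: [0.3, -0.1, -0.3]
grip_width: 91.2
finger_force: 0.0
```

Call:
servo_tool(deltas=[[[0,0,-0.015],[0,0,0]],[[0,0,-0.03],[0,0,0]],[[0,0,-0.04],[0,0,0]],[[0,0,-0.04],[0,0,0]],[[0,0,-0.04],[0,0,0]],[[0,0,-0.04],[0,0,0]],[[0,0,-0.04],[0,0,0]],[[0,0,-0.04],[0,0,0]],[[0,0,-0.04],[0,0,0]],[[0,0,0],[0,0,0]],[[0,0,0],[0,0,0]]])

```text
time: 26.45
tool_pos: [599.7, 20.6, 338.6]
tcp_rot: [3.141, -0.174, -3.043]
contact_force: [-0.3, -0.1, -1.5]
grip_width: 91.6
finger_force: 0.0
```

```bash
python3 - <<'E'
from ik import *
L=np.load('L.npy')
p,R=now();print(p,R.as_euler('xyz'))
s=cam('side');d=bot.capture('side');c=cam('scene');e=bot.capture('scene');w=bot.capture('wrist')
kz=Ro.from_euler('z',.099).apply([[55,16,48],[55,-16,48],[-55,-16,48],[-55,16,48]])+[547,16,0]
for cc,I in((s,d),(c,e)):
  for q in proj(cc,kz): cv2.circle(I,tuple(int(round(v)) for v in q),0,(255,0,0),-1)
u=proj(s,[547,16,40])[0].astype(int);v=proj(c,[547,16,40])[0].astype(int)
f=lambda a:cv2.resize(a,(400,280),interpolation=2)
r1=np.hstack([f(d[u[1]-35:u[1]+35,u[0]-50:u[0]+50]),f(e[v[1]-35:v[1]+35,v[0]-50:v[0]+50])])
r2=np.hstack([cv2.resize(d[80:250,180:440],(400,262)),cv2.resize(w,(400,262))])
cv2.imwrite('pics/q5.png',np.vstack([r1,r2])[...,::-1])
# grip at swung place
y=.731
for yy in(y,y-np.pi):
  for P in((581,-260.5,340),(581,-260.5,238),(473,45,238)):
    print(yy,P,ik(np.array(P),down(yy if P[0]>500 else yy-.8),[-.4,.5,1.5,0,1.2,0.3 if yy>0 else 3],L))
E
```

```text
[599.7415726   20.64345106 338.62879488] [ 3.14089974 -0.17444234 -3.04286228]
0.731 (581, -260.5, 340) (array([-0.542,  0.517,  0.945,  0.   ,  1.68 ,  0.298]), 0.0)
0.731 (581, -260.5, 238) (array([-0.542,  0.547,  1.165,  0.   ,  1.43 ,  0.298]), 0.0)
0.731 (473, 45, 238) (array([-0.067,  0.241,  1.635,  0.   ,  1.266,  1.573]), 0.0)
-2.4105926535897932 (581, -260.5, 340) (array([-0.612,  0.478,  1.017,  0.126,  1.614,  3.11 ]), 0.2666)
-2.4105926535897932 (581, -260.5, 238) (array([-0.626,  0.511,  1.239,  0.161,  1.361,  3.11 ]), 0.2134)
-2.4105926535897932 (473, 45, 238) (array([-0.261, -0.036,  2.349,  1.408,  0.28 ,  3.11 ]), 0.8128)
```

View pics/q5.png

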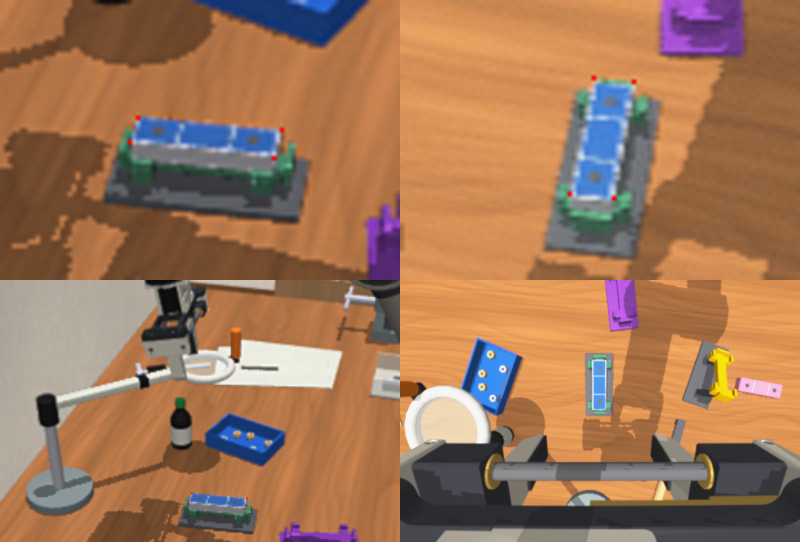

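The blank is seated flat between the lips, blue side up, with its corners on the predicted points. The lens head is now at about (215,365) in the lower-left panel. Next I'll return to the grip.

```bash
python3 - <<'E'
from ik import *
L=np.load('L.npy'); y=.731-np.pi; print(ik(np.array([578,-257,238]),down(y),[-.54,.55,1.16,0,1.43,-2.84],L))
p,R=now(); s=plan([((578,-257,345),down(y),12)]); plan([((578,-257,238),down(y),4)],s)
E
```

```text
(array([-0.539,  0.538,  1.179, -0.   ,  1.424, -2.841]), 0.0)
12 [[[0.0041,-0.0228,0.0001],[0.3,-0.8,-3.0]],[[0.0053,-0.0226,0.0001],[0.2,-0.8,-3.0]],[[0.0065,-0.0223,0.0002],[0.3,-0.8,-3.0]],[[0.0076,-0.0219,0.0002],[0.3,-0.8,-3.0]],[[0.0088,-0.0215,0.0001],[0.3,-0.9,-3.1]],[[0.01,-0.021,0.0001],[0.2,-0.8,-3.0]],[[0.011,-0.0204,0.0001],[0.3,-0.8,-3.0]],[[0.012,-0.0198,0.0],[0.3,-0.8,-3.0]],[[0.0131,-0.0192,-0.0001],[0.2,-0.8,-3.0]],[[0.0141,-0.0185,-0.0002],[0.3,-0.8,-3.0]],[[0.015,-0.0177,-0.0003],[0.3,-0.8,-3.0]],[[0.0159,-0.0168,-0.0004],[0.3,-0.8,-3.0]]]
end [ 578.  -256.9  345. ] [-3.141e+00 -1.000e-03 -2.411e+00]
4 [[[0.0,0.0,0.0267],[0.0,0.0,0.0]],[[0.0,0.0,0.0268],[0.0,0.0,0.0]],[[0.0,0.0,0.0267],[0.0,0.0,0.0]],[[0.0,0.0001,0.0268],[0.0,0.0,0.0]]]
end [ 577.9 -257.   238. ] [-3.141e+00 -1.000e-03 -2.411e+00]
```

Call:
servo_tool(deltas=[[[0.0041,-0.0228,0.0001],[0.3,-0.8,-3]],[[0.0053,-0.0226,0.0001],[0.2,-0.8,-3]],[[0.0065,-0.0223,0.0002],[0.3,-0.8,-3]],[[0.0076,-0.0219,0.0002],[0.3,-0.8,-3]],[[0.0088,-0.0215,0.0001],[0.3,-0.9,-3.1]],[[0.01,-0.021,0.0001],[0.2,-0.8,-3]],[[0.011,-0.0204,0.0001],[0.3,-0.8,-3]],[[0.012,-0.0198,0],[0.3,-0.8,-3]],[[0.0131,-0.0192,-0.0001],[0.2,-0.8,-3]],[[0.0141,-0.0185,-0.0002],[0.3,-0.8,-3]],[[0.015,-0.0177,-0.0003],[0.3,-0.8,-3]],[[0.0159,-0.0168,-0.0004],[0.3,-0.8,-3]],[[0,0,0],[0,0,0]],[[0,0,0],[0,0,0]],[[0,0,0],[0,0,0]]])

```text
time: 28.48
tool_pos: [578.7, -255.9, 346.0]
tcp_rot: [-3.139, 0.001, -2.411]
contact_force: [-0.0, 0.2, 0.4]
grip_width: 91.8
finger_force: 0.0
```

```bash
python3 - <<'E'
from h import *
c=cam('wrist');im=bot.capture('wrist');print(now()[0],proj(c,[578,-257,283]))
hsv=cv2.cvtColor(im,cv2.COLOR_RGB2HSV); 
for n in('wrist','side','scene'):
    h=cv2.cvtColor(im if n=='wrist' else bot.capture(n),cv2.COLOR_RGB2HSV); m=cv2.inRange(h,(8,220,120),(17,255,255))
    k,l,st,ce=cv2.connectedComponentsWithStats(m); i=1+np.argsort(-st[1:,4])[:3]; print(n,st[i].tolist())
    cc=cam(n)
    for j in i:
        if st[j,4]>30: print(onz(cc,(st[j,0]+st[j,2]/2,st[j,1]+st[j,2]*.3),283))
E
```

```text
[ 578.77233336 -255.93412224  346.06335048] [[318.75340295 212.5707678 ]]
wrist [[302, 182, 26, 42, 812]]
[ 566.87380634 -270.78736733  283.        ]
side [[331, 112, 5, 19, 70]]
[ 573.41570998 -244.53622295  283.        ]
scene [[198, 166, 11, 20, 98]]
[ 587.48443077 -247.42905965  283.        ]
```

Call:
servo_tool(deltas=[[[0,0,0.025],[0,0,0]],[[0,0,0.03],[0,0,0]],[[0,0,0.03],[0,0,0]],[[0,0,0.018],[0,0,0]],[[0,0,0.005],[0,0,0]],[[0,0,0],[0,0,0]]])

```text
time: 29.38
tool_pos: [579.0, -257.0, 238.5]
tcp_rot: [-3.139, 0.001, -2.411]
contact_force: [0.1, 0.1, 0.4]
grip_width: 91.8
finger_force: 0.0
```

Call:
servo_tool(deltas=[[[0,0,0],[0,0,0]],[[0,0,0],[0,0,0]],[[0,0,0],[0,0,0]],[[0,0,0],[0,0,0]],[[0,0,0],[0,0,0]],[[0,0,0],[0,0,0]],[[0,0,0],[0,0,0]],[[0,0,0],[0,0,0]],[[0,0,0],[0,0,0]]], fingers=0.27)

```text
time: 30.5
tool_pos: [578.9, -257.2, 238.1]
tcp_rot: [-3.139, 0.001, -2.411]
contact_force: [1.6, -1.3, 0.7]
grip_width: 25.0
finger_force: 0.4
```

```bash
python3 - <<'E'
from h import *
p,R=now(); C=np.array([887,20.]); v=p[:2]-C; T=np.array([472.,15])-C
a0=np.arctan2(*v[::-1])%6.2832;a1=np.arctan2(*T[::-1])%6.2832
print(p,np.linalg.norm(v),np.degrees(a1-a0),bot.get_obs()['contact_force'])
w=[]
for k in range(1,19):
    a=(a1-a0)*k/18; w.append(((*(C+Ro.from_euler('z',a).as_matrix()[:2,:2]@v),238),Ro.from_euler('z',a)*R,1))
plan(w)
E
```

```text
[ 578.89529847 -257.19416345  238.06750688] 414.4455469100196 -41.286652512982066 [ 1.55830985 -1.28588789  0.65497745]
18 [[[-0.0003,0.0166,0.0],[0.0,0.0,2.3]],[[-0.0003,0.0166,0.0],[0.0,0.0,2.3]],[[-0.0003,0.0166,-0.0001],[0.0,0.0,2.3]],[[-0.0003,0.0165,0.0],[0.0,0.0,2.3]],[[-0.0003,0.0166,-0.0001],[0.0,0.0,2.3]],[[-0.0002,0.0166,0.0],[0.0,0.0,2.3]],[[-0.0003,0.0166,-0.0001],[0.0,0.0,2.3]],[[-0.0003,0.0166,0.0],[0.0,0.1,2.2]],[[-0.0003,0.0166,0.0],[0.0,0.0,2.3]],[[-0.0003,0.0166,-0.0001],[0.0,0.0,2.3]],[[-0.0003,0.0166,0.0],[0.0,0.0,2.3]],[[-0.0003,0.0165,-0.0001],[0.0,0.0,2.3]],[[-0.0003,0.0166,0.0],[0.0,0.0,2.3]],[[-0.0003,0.0166,0.0],[0.0,0.0,2.3]],[[-0.0003,0.0166,-0.0001],[0.0,0.0,2.3]],[[-0.0003,0.0166,0.0],[0.0,0.0,2.3]],[[-0.0003,0.0166,-0.0001],[0.0,0.0,2.3]],[[-0.0003,0.0166,0.0],[0.0,0.0,2.3]]]
end [472.6  15.  238. ] [-3.139e+00  1.000e-03 -3.132e+00]
```

Call:
servo_tool(deltas=[[[-0.0001,0.0083,0],[0,0,1.15]],[[-0.0003,0.0166,0],[0,0,2.3]],[[-0.0003,0.0166,0],[0,0,2.3]],[[-0.0003,0.0166,0],[0,0,2.3]],[[-0.0003,0.0166,0],[0,0,2.3]],[[-0.0003,0.0166,0],[0,0,2.3]],[[-0.0003,0.0166,0],[0,0,2.3]],[[-0.0003,0.0166,0],[0,0,2.3]],[[-0.0003,0.0166,0],[0,0,2.3]],[[-0.0003,0.0166,0],[0,0,2.3]],[[-0.0003,0.0166,0],[0,0,2.3]],[[-0.0003,0.0166,0],[0,0,2.3]],[[-0.0003,0.0166,0],[0,0,2.3]],[[-0.0003,0.0166,0],[0,0,2.3]],[[-0.0003,0.0166,0],[0,0,2.3]],[[-0.0003,0.0166,0],[0,0,2.3]],[[-0.0003,0.0166,0],[0,0,2.3]],[[-0.0003,0.0166,0],[0,0,2.3]],[[-0.0001,0.006,0],[0,0,0.8]],[[0,0.002,0],[0,0,0.35]]])

```text
time: 33.0
tool_pos: [472.5, 15.2, 237.5]
tcp_rot: [-3.14, 0.002, -3.133]
contact_force: [-1.0, -0.6, -0.5]
grip_width: 25.1
finger_force: 0.4
```

Call:
servo_tool(deltas=[[[0,0,0],[0,0,0]],[[0,0,0],[0,0,0]],[[0,0,0],[0,0,0]]])

```text
time: 33.38
tool_pos: [472.9, 14.9, 237.4]
tcp_rot: [-3.14, 0.002, -3.134]
contact_force: [0.2, 0.9, -0.2]
grip_width: 24.8
finger_force: 0.0
```

```bash
python3 - <<'E'
from h import *
S,D=cam('scene'),cam('side');e,d=bot.capture('scene'),bot.capture('side'); out=[]
t=np.linspace(0,6.28,60)
for c,I in((S,e),(D,d)):
    u=proj(c,[547,16,214])[0].astype(int)
    for q in proj(c,np.c_[547+65*np.cos(t),16+65*np.sin(t),214+0*t]): cv2.circle(I,tuple(int(round(v)) for v in q),0,(255,0,0),-1)
    out.append(cv2.resize(I[u[1]-40:u[1]+60,u[0]-60:u[0]+40],(400,400),interpolation=2))
cv2.imwrite('pics/l6.png',np.hstack(out)[...,::-1]); print(now()[0])
E
```

```text
[472.92429888  14.95346495 237.39246187]
```

View pics/l6.png

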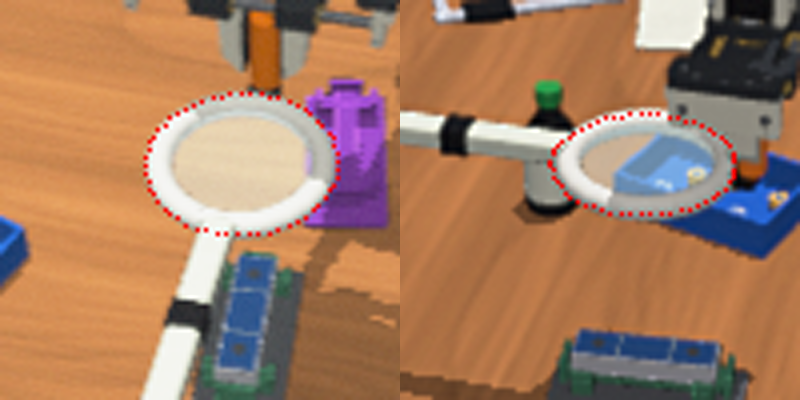

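In both views the lens head fills the target ring drawn over the blank, so it's centred to within a few millimetres. I'll release and withdraw.

Call:
servo_tool(deltas=[[[0,0,0],[0,0,0]],[[0,0,0],[0,0,0]],[[0,0,0],[0,0,0]],[[0,0,0],[0,0,0]],[[0,0,0],[0,0,0]],[[0,0,0],[0,0,0]],[[0,0,0],[0,0,0]]], fingers=1)

```text
time: 34.35
tool_pos: [472.9, 15.1, 237.4]
tcp_rot: [-3.14, 0.003, -3.134]
contact_force: [0.8, 0.1, 0.4]
grip_width: 89.4
finger_force: 0.0
```

Call:
servo_tool(deltas=[[[0,0,-0.015],[0,0,0]],[[0,0,-0.025],[0,0,0]],[[0,0,-0.03],[0,0,0]],[[0,0,-0.03],[0,0,0]],[[0,0,-0.02],[0,0,0]],[[0,0,0],[0,0,0]],[[0,0,0],[0,0,0]],[[0,0,0],[0,0,0]]])

```text
time: 35.35
tool_pos: [472.2, 15.3, 356.3]
tcp_rot: [-3.141, 0.0, -3.134]
contact_force: [0.3, 0.7, 0.6]
grip_width: 91.3
finger_force: 0.0
```

```bash
python3 - <<'E'
from h import *
b=cv2.imread('pics/l6.png'); S=cam('scene');e=bot.capture('scene'); h=cv2.cvtColor(e,cv2.COLOR_RGB2HSV)
u=proj(S,[547,16,214])[0].astype(int); m=cv2.inRange(h,(0,0,190),(179,45,255))[u[1]-35:u[1]+25,u[0]-40:u[0]+40]
ys,xs=np.nonzero(m[:36]);print('head x-centre',u[0]-40+(xs.min()+xs.max())/2,'target',proj(S,[547,16,214]))
print(now()[0],bot.close_job())
E
```

```text
head x-centre 304.0 target [[305.00973744 193.00442939]]
the job is handed in; nothing more can be done
[472.30329207  15.35267671 356.50850594] None
```

I handed the job in at about 35 s. By the camera checks, the blank lies flat in the green cradle with its blue side up, and the lens is centred over it to within a few millimetres. The tray, oil bottle and file were not touched, but the system returned no verdict.

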